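Click the day wheel round to the refill day

ROBOT

A 6-joint arm with a two-finger parallel gripper is mounted at the origin on the work surface. World frame = base frame: x ahead of the robot, y to its left, z up, the work surface at z = 0. Lengths are in m, angles in rad, forces in N, time in s.
With the tool pointing down it reaches from about 0.325 to 0.775 m from the base axis. Payload 5.5 kg.
Tool frame: the origin (TCP) lies on the centre line of the jaws, within the pads' length; the fingertips stand 14 mm ahead of it and the grasp point (between the pads) lies 5 mm behind it (manip.tip_extent is the distance from the TCP to the fingertips, in m); z points along the fingers, y is the line along which they close (so a half turn about z gives the same grasp; the last joint's range is limited). The gripper opens to 88 mm and grips with 3 to 60 N. Pads are 20 mm wide; open, the fingers measure 115 mm over their backs; the gripper's body (75 mm by 178 mm) begins 61 mm behind the grasp point.
Start: joints at [1.215, 0.091, 1.231, -0, 1.82, -0.057], TCP at [0.177, 0.573, 0.237] pointing down, gripper open.
Joint ranges: [-2.87, 2.87], [-0.86, 2.18], [0.17, 2.46], [-1.51, 4.65], [0.06, 2.69], [-2.65, 2.65]. Speed limits (rad/s): [2.57, 2.57, 3.01, 3.14, 3.14, 3.14].

INTERFACE

Orientations are given as [roll, pitch, yaw] about the fixed x, y, z axes, in that order (R = Rz(yaw) Ry(pitch) Rx(roll)).
In Python, from bench import manip gives the robot as it stands. The module is installed in compiled form; this text tells all that it offers.
- The arm moves only by the tool drive_tool, never from a script. Its argument "rows" is a list of rows, each an object with "xyz": the shift along the world's x, y, z in units of 0.75 m (1.0 is 0.75 m), a list of three; "turn": the turn about the world's z in units of pi/2 rad (1.0 is pi/2 rad). A call has 1 to 12 rows; each row shifts and turns the commanded pose from where the row before left it; what a row does not reach is not made up. A row lasts 1/12 s, in which the tool goes at most 41.7 mm and 7.16 degrees, less where a joint would pass 70% of its speed; a pose out of reach is approached as far as the arm can. A call with a number of a shift or a turn outside -1 to 1 is refused whole. A call with a gripper value outside its range is refused whole. "hand" is the opening, from 0 (shut) to 1 (fully open), set as the call begins (left out, the last holds). The fingers move at their own pace and stop on an object; "squeeze" is the grip in N (left out, the last holds). Time passes only in rows, so rows that do not move let the fingers close. It gives the time, the measured TCP pose, the force, the opening and the grip force at its end, in the units of the state.
- manip.observe(): the state, without advancing time (a new reading comes with each control period).
- manip.capture(name): name is "scene" or "top" or "wrist"; returns (picture, depth): 480x640x3 uint8, red, green, blue; 480x640 float32, m along the optical axis (not along the pixel's ray), 0 where there is no reading.
- manip.get_calibration(name): a dict with "vfov" (degrees; the focal length in pixels is half the picture's height over the tangent of half this angle, whatever the lens; pixels are square), "cx", "cy" (the principal point, pixels), "rvec" (rotation vector, rad) and "tvec" (3), from world to camera coordinates, as OpenCV has them; the wrist camera has in their place "tool_from_camera" (4x4, takes a point from camera to tool coordinates, whose origin is the TCP and whose axes are the flange's). Camera axes: x right, y down, z forward; pixel columns grow to the right and rows downward; lengths in m; the calibration is good to about 2 mm. A picture is of the moment at which its call begins: read the wrist's pose just before it. get_calibration takes no time and is no camera call.
- manip.sign_off(): hands the job in; it is judged then, once.
The state is a dict: "clock": time; "joint_pos": joint angles; "joint_vel": joint speeds; "tau": joint torques, N m; "tcp_pos": TCP position; "tool_rot": TCP orientation; "force": force on the tool from outside, world axes, zero at the start; "wrist_torque": the same for the moment, N m; "finger_gap": opening from 0.0 (shut) to 1.0 (fully open); "grip_force": force on a finger pad.
Only numpy, scipy, OpenCV 4.12 (cv2) and the standard library are available. Lean on these libraries where they do the work, as an engineer would, in place of code of your own. Each camera call takes 0.05 s, during which the arm holds its last target. There are 200 camera calls.

TASK

On the lower shelf, turn the day wheel clockwise (seen from above) by flicking the lobes on its edge with a light fingertip, click by click, until the orange lobe has clicked in at the yellow pointer, and do not turn it past. Take your finger off and let the wheel sit still when it is one click short, then give the last click. Leave the canister, saucer, teaspoon and trivet where they are.

Things in the scene. Friction and masses are not known exactly. Their poses are not given: they have to be found in the camera images.
- marker: black marker fixed to the shelf; origin on the shelf under the wheel's upright axis, x towards the pointer block (away from the robot, +-0.5 rad). Pedestal radius 34 mm, 28 mm high, under the wheel; foot 50 mm wide, 10 mm high, along +x to the block (x 66 to 100 mm, 56 mm wide, 50 mm high). On the other sides nothing lies under the lobes: a finger can reach almost to the shelf
- wheel_centre (a point): on the wheel's axis at the wheel's flat top, 48 mm above the shelf (a 4 mm steel cap stands on it). Cream wheel, heights 30 to 48 mm: hub of radius 36 mm with seven radial lobes, each 8 mm wide, full height, out to radius 56 mm, one every 51.43 degrees (gap about 35 mm wide at radius 50 mm). One lobe is orange, its stripe runs in on the hub
- pointer (a point): the yellow pointer: the stripe on the pointer block's inner face, 66 mm from the wheel's axis along the marker's +x, 48 mm above the shelf
- day_wheel (a joint): wheel angle in rad, growing clockwise seen from above. A click stop every 0.8976 rad (whole multiples, with 0), one lobe then straight at the pointer; at 3.590 (4 clicks) it is the orange one. Starts at 0, 1 or 2 clicks (settles there by itself). Pushed over half a click it snaps on to the next stop, less springs back; turns both ways; 1 to 2 N at a lobe turns it
- canister: glass canister with wire-clamp lid, 94 mm across, 128 mm tall, standing; origin at the centre of its underside, z up. To be left alone
- saucer: white saucer with blue pattern, 140 mm across, 18 mm high; origin at the centre of its underside. To be left alone
- teaspoon: steel teaspoon 140 mm long, lying on the shelf along its x axis; origin under its middle. To be left alone
- trivet: round red silicone trivet, 110 mm across, 8 mm thick; origin at the centre of its underside. To be left alone

How it is judged:
By the outcome, as a careful person would: the job done as asked, in the order asked, and still so for the second after the job is handed in, with the robot touching nothing.
It also fails if it takes over 64 s, if anything falls off the work surface, if the arm or the gripper's body presses on something with over 40 N, if the wrist force passes 120 N, or if a joint passes its speed limit or range.

## Working session

There is one attempt and no reset: what is moved stays moved. The work goes in short steps, Python scripts to look and compute and a tool call to move; the robot and the scene stay as the last step left them, time stands still between calls to the robot, and variables do not carry over. Pictures are saved under pics/ and viewed, at most 10 in all, crops included, and the job is handed in when it is done.

Besides the shell and the picture viewer there is one more tool, called after ">>>" by a JSON object that holds its "api" and its "payload", one argument or row to a line. drive_tool: Moves the arm, as the interface text tells. Shifts and turns lie within -1 to 1; 1 stands for 0.75 m of shift or pi/2 rad of turn. Its arguments: {"type":"object","properties":{"rows":{"type":"array"},"hand":{"type":"number"},"squeeze":{"type":"number"}},"required":["rows"]}

```bash
mkdir -p pics
cat > h.py <<'E'
import numpy as np, cv2
from bench import manip
def cam(n,st=None):
    c=manip.get_calibration(n); f=240/np.tan(np.radians(c['vfov'])/2)
    K=np.array([[f,0,c['cx']],[0,f,c['cy']],[0,0,1]])
    if 'rvec' in c:
        R=cv2.Rodrigues(np.array(c['rvec'],float))[0]; t=np.array(c['tvec'],float).ravel()
        return K,R,t
    T=np.array(c['tool_from_camera']); r,p,y=st['tool_rot']
    from scipy.spatial.transform import Rotation as Ro
    W=np.eye(4); W[:3,:3]=Ro.from_euler('xyz',[r,p,y]).as_matrix(); W[:3,3]=st['tcp_pos']
    M=np.linalg.inv(W@T); return K,M[:3,:3],M[:3,3]
def unproj(C,u,v,d):
    K,R,t=C; p=np.stack([(u-K[0,2])/K[0,0]*d,(v-K[1,2])/K[1,1]*d,d],-1)
    return (p-t)@R
def atz(C,u,v,z):
    K,R,t=C; o=-R.T@t; r=R.T@np.array([(u-K[0,2])/K[0,0],(v-K[1,2])/K[1,1],1]); return o+r*(z-o[2])/r[2]
def shot(n,name):
    st=manip.observe(); im,d=manip.capture(n); cv2.imwrite('pics/'+name+'.png',im[:,:,::-1]); np.savez('pics/'+name,im=im,d=d)
    return cam(n,st),im,d
def xyzmap(C,d):
    v,u=np.mgrid[:480,:640]; return unproj(C,u.astype(float),v.astype(float),d)
E
python3 - <<'E'
from h import *
print(manip.observe())
for n in ['top','scene']:
    C,im,d=shot(n,n+'1'); print(n,C)
E
```

```text
{'clock': 0.0, 'joint_pos': array([ 1.21530251e+00,  9.18587957e-02,  1.23187601e+00, -2.50648157e-05,
        1.81980664e+00, -5.67173812e-02]), 'joint_vel': array([-9.99781172e-04,  1.04343037e-03, -5.56350750e-05,  1.64887210e-03,
        1.00107050e-03, -2.15970806e-03]), 'tau': array([-5.40676574e-04, -4.46469176e+01, -4.06438780e+01,  6.97945990e-02,
        2.94360181e-02, -2.20082461e-04]), 'tcp_pos': array([0.1765352 , 0.5731568 , 0.23551248]), 'tool_rot': array([-3.13964562e+00, -8.62063101e-05,  2.84280998e+00]), 'force': array([0.25515204, 0.20396592, 0.51250296]), 'wrist_torque': array([-0.01002368,  0.00145315,  0.01876225]), 'grip_force': 0.0, 'finger_gap': 0.9986269708440378}
top (array([[446.25280606,   0.        , 324.29692688],
       [  0.        , 446.25280606, 243.6591642 ],
       [  0.        ,   0.        ,   1.        ]]), array([[ 0.0244969 , -0.99969377, -0.00350219],
       [-0.9867321 , -0.02361655, -0.16063007],
       [ 0.16049817,  0.00739066, -0.98700847]]), array([-0.00738522,  0.59705943,  0.87622636]))
scene (array([[448.21846731,   0.        , 322.72058044],
       [  0.        , 448.21846731, 247.23692963],
       [  0.        ,   0.        ,   1.        ]]), array([[ 0.13886522,  0.99029817, -0.00509844],
       [ 0.73784452, -0.10689589, -0.66645235],
       [-0.66053154,  0.0887852 , -0.7455302 ]]), array([-0.08263118, -0.40419914,  1.32479277]))
```

View pics/top1.png

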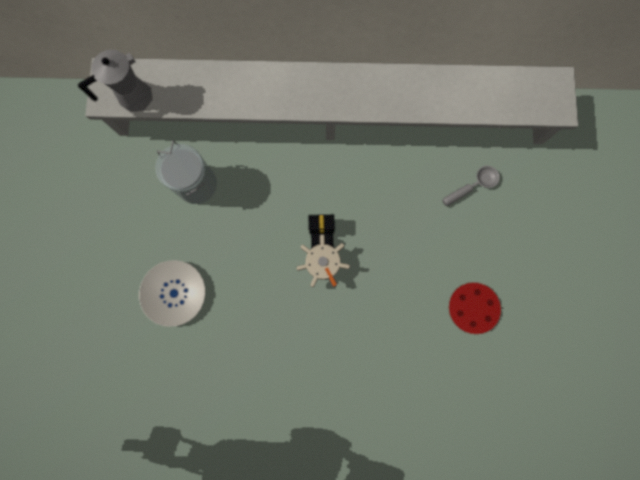

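View pics/scene1.png

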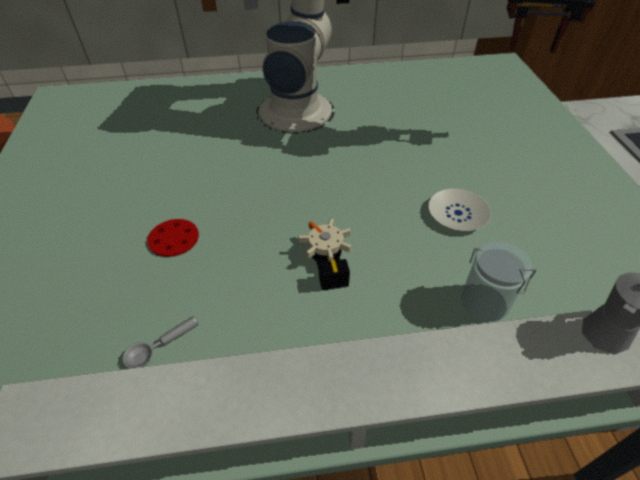

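The top view shows the wheel hub at about (323,262), the pointer block's yellow stripe at (322,225), and the orange lobe at lower right (333,280). That puts it about 154° clockwise past the pointer, so about 4 clicks are needed. The scene view agrees. The canister, saucer, spoon and trivet are all well away from the wheel.

```bash
cat >> h.py <<'E'
def wheel(C,im,d,verbose=True):
    P=xyzmap(C,d); hsv=cv2.cvtColor(im,cv2.COLOR_RGB2HSV); H,S,V=[hsv[...,i].astype(int) for i in range(3)]
    near=(abs(P[...,0]-WC0[0])<.14)&(abs(P[...,1]-WC0[1])<.1)&(d>0)
    org=near&(H<14)&(S>170)&(V>110); yel=near&(H>=18)&(H<32)&(S>170)&(V>90)
    crm=near&(H>8)&(H<30)&(S<130)&(V>140)&(P[...,2]>.03)&(P[...,2]<.06)
    def pts(m):
        v,u=np.nonzero(m); return np.array([atz(C,a,b,.048) for a,b in zip(u,v)])
    o,y,c=pts(org),pts(yel),pts(crm|org)
    hull=c[:,:2]; (cx,cy),r=cv2.minEnclosingCircle((hull*1000).astype(np.float32))
    ctr=np.array([cx,cy])/1000
    print('n',len(o),len(y),len(c),'z crm',np.median(P[crm][:,2]),'circle',ctr,r,'org',o.mean(0)[:2],'yel',y.mean(0)[:2] if len(y) else None)
    a=lambda p:np.degrees(np.arctan2(p[1]-ctr[1],p[0]-ctr[0]))
    ao=a(o.mean(0)); 
    rad=np.hypot(*(hull-ctr).T); an=np.degrees(np.arctan2(*(hull-ctr).T[::-1]))[(rad>.042)&(rad<.055)]
    ph=np.degrees(np.angle(np.exp(7j*np.radians(an)).mean()))/7
    print('org ang',ao,'lobe phase',ph,'(mod 51.43)', 'yel ang',a(y.mean(0)) if len(y) else None)
    return ctr,ao,ph
WC0=np.array([.53,0.0])
E
python3 - <<'E'
import h;from h import *
C=cam('top'); z=np.load('pics/top1.npz'); P=xyzmap(C,z['d'])
print(P[262,323],P[225,322],P[330,322]); h.WC0=P[262,323][:2]
wheel(C,z['im'],z['d'])
for u,v in [(180,168),(172,293),(475,308),(447,200),(98,60),(330,120)]: print(P[v,u])
C=cam('scene'); z=np.load('pics/scene1.npz'); wheel(C,z['im'],z['d'])
E
```

```text
[0.55852751 0.00878667 0.05026757] [0.63572282 0.01278653 0.05139786] [ 0.41981733  0.00777239 -0.00161233]
n 38 52 966 z crm 0.0469624748557709 circle [0.55985742 0.01084184] 54.21083450317383 org [ 0.52562856 -0.00882044] yel [0.64322423 0.01505589]
org ang -150.1254123002894 lobe phase 3.1428283553790655 (mod 51.43) yel ang 2.8937383132574857
[0.72783179 0.29228339 0.12413169]
[0.48965391 0.32955779 0.00541471]
[ 0.47365558 -0.31406758  0.007908  ]
[ 0.70536296 -0.25780445  0.01461426]
[0.89313942 0.4205434  0.22357509]
[0.84107879 0.00128888 0.10901289]
n 32 48 672 z crm 0.04780928546462655 circle [0.56305231 0.01089314] 53.571529388427734 org [ 0.53179875 -0.00695555] yel [0.64048592 0.01517043]
org ang -150.26961854581438 lobe phase 3.5487721285264877 (mod 51.43) yel ang 3.1617063965101946
```

Wheel centre is about (0.5605, 0.0108), and the marker axis is about 3° off world x. The orange lobe is 4 clicks short. I'll use one finger of the open gripper on the near side, pushing +y. First I'll move there high up.

>>> {"api": "drive_tool", "payload": {
  "rows": [
    {"xyz": [0.0166, -0.0367, 0], "turn": 0.0093},
    {"xyz": [0.0166, -0.0367, 0], "turn": 0.0093},
    {"xyz": [0.0166, -0.0367, 0], "turn": 0.0093},
    {"xyz": [0.0166, -0.0367, 0], "turn": 0.0093},
    {"xyz": [0.0166, -0.0367, 0], "turn": 0.0093},
    {"xyz": [0.0166, -0.0367, 0], "turn": 0.0093},
    {"xyz": [0.0166, -0.0367, 0], "turn": 0.0093},
    {"xyz": [0.0166, -0.0367, 0], "turn": 0.0093},
    {"xyz": [0.0166, -0.0367, 0], "turn": 0.0093},
    {"xyz": [0.0166, -0.0367, 0], "turn": 0.0093},
    {"xyz": [0.0166, -0.0367, 0], "turn": 0.0093},
    {"xyz": [0.0166, -0.0367, 0], "turn": 0.0093}
  ],
  "hand": 1
}}

```text
clock: 1.1
tcp_pos: [0.3262, 0.2417, 0.2363]
tool_rot: [-3.141, -0.0, 3.019]
force: [0.9, 0.4, 0.0]
finger_gap: 1.0
grip_force: 0.0
```

>>> {"api": "drive_tool", "payload": {
  "rows": [
    {"xyz": [0.0166, -0.0367, 0], "turn": 0.0093},
    {"xyz": [0.0166, -0.0367, 0], "turn": 0.0093},
    {"xyz": [0.0166, -0.0367, 0], "turn": 0.0093},
    {"xyz": [0.0166, -0.0367, 0], "turn": 0.0093},
    {"xyz": [0.0166, -0.0367, 0], "turn": 0.0093},
    {"xyz": [0.0166, -0.0367, 0], "turn": 0.0093},
    {"xyz": [0.0166, -0.0367, 0], "turn": 0.0093},
    {"xyz": [0.0166, -0.0367, 0], "turn": 0.0093},
    {"xyz": [0.0166, -0.0367, 0], "turn": 0.0093},
    {"xyz": [0.0166, -0.0367, 0], "turn": 0.0093},
    {"xyz": [0.0166, -0.0367, 0], "turn": 0.0093},
    {"xyz": [0.0166, -0.0367, 0], "turn": 0.0093}
  ]
}}

```text
clock: 2.1
tcp_pos: [0.4756, -0.0887, 0.2362]
tool_rot: [3.141, -0.001, -3.089]
force: [-0.0, 0.3, -0.1]
finger_gap: 1.0
grip_force: 0.0
```

Run:
```python
import h;from h import *
h.WC0=np.array([.56,.011])
s=manip.observe(); print(s['clock'],s['tcp_pos'],s['tool_rot'],s['joint_pos'])
for n in ['wrist','top']:
    C,im,d=shot(n,n+'2')
    try: wheel(C,im,d)
    except Exception as e: print(n,e)
```

```text
2.1 [ 0.47563611 -0.08871532  0.2361773 ] [ 3.14134740e+00 -5.40450113e-04 -3.08934527e+00] [-2.54778637e-01 -2.21133800e-01  1.53041051e+00  7.29346492e-05
  1.83290524e+00 -1.87780341e+00]
n 269 77 2281 z crm 0.04671487217782893 circle [0.58340002 0.00923852] 77.38823699951172 org [ 0.52815656 -0.00845099] yel [0.65361458 0.01614039]
org ang -162.24441496730196 lobe phase -13.770195632016922 (mod 51.43) yel ang 5.6139639873239915
n 9 54 950 z crm 0.046838877810625436 circle [0.56041803 0.01061711] 54.07554244995117 org [ 0.53842093 -0.00218587] yel [0.64317426 0.01482421]
org ang -149.79930472492086 lobe phase 3.1993013475553385 (mod 51.43) yel ang 2.9102556060969036
```

View pics/wrist2.png

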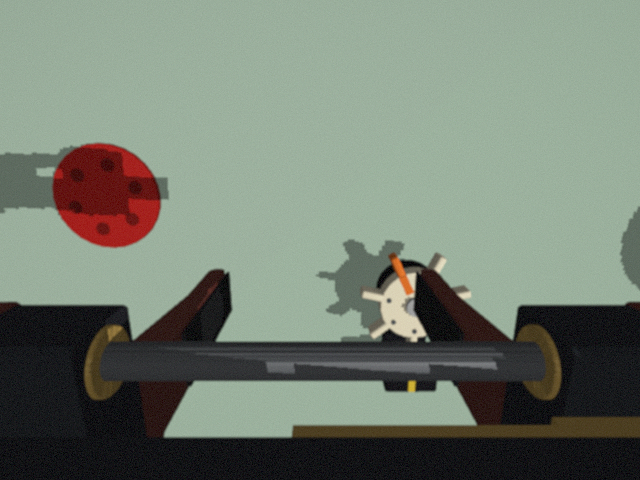

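The wrist view shows the wheel at about (410,305) just beyond the right-hand finger, with the orange lobe facing the robot at (400,270). The right finger's outer face will push, so I descend and then move in radially.

>>> {"api": "drive_tool", "payload": {
  "rows": [
    {"xyz": [0, 0, -0.026]},
    {"xyz": [0, 0, -0.026]},
    {"xyz": [0, 0, -0.026]},
    {"xyz": [0, 0, -0.026]},
    {"xyz": [0, 0, -0.026]},
    {"xyz": [0, 0, -0.026]},
    {"xyz": [0, 0, -0.026]},
    {"xyz": [0, 0, -0.026]},
    {"xyz": [0, 0, -0.026]},
    {"xyz": [0, 0, -0.026]},
    {"xyz": [0, 0, 0]},
    {"xyz": [0, 0, 0]}
  ]
}}

```text
$.rows[0]: bad value
```

>>> {"api": "drive_tool", "payload": {
  "rows": [
    {"xyz": [0.01, 0.0005, 0]},
    {"xyz": [0.01, 0.0005, 0]},
    {"xyz": [0.01, 0.0005, 0]},
    {"xyz": [0.01, 0.0005, 0]},
    {"xyz": [0.01, 0.0005, 0]},
    {"xyz": [0, 0, 0]},
    {"xyz": [0, 0, 0]}
  ]
}}

```text
$.rows[0]: bad value
```

Run:
```python
import h;from h import *
h.WC0=np.array([.56,.011])
s=manip.observe(); print(s['clock'],s['tcp_pos'],s['tool_rot'],s['force'])
for n in ['wrist','scene']:
    C,im,d=shot(n,n+'3')
    try: wheel(C,im,d)
    except Exception as e: print(n,e)
a=cv2.imread('pics/wrist3.png'); b=cv2.imread('pics/scene3.png')
cv2.imwrite('pics/c3.png',np.hstack([cv2.resize(a,(400,300)),cv2.resize(b[180:300,230:390],(400,300))]))
```

```text
2.2 [ 0.47587626 -0.09030581  0.23511931] [-3.14120521e+00 -2.46593259e-03 -3.09364536e+00] [-1.39079408  0.43999581 -0.13852153]
n 271 82 2213 z crm 0.04669550946873465 circle [0.55937811 0.00873882] 55.22610855102539 org [ 0.52842517 -0.00822218] yel [0.65272356 0.01594172]
org ang -151.27898158331405 lobe phase 3.1084676333252217 (mod 51.43) yel ang 4.412423592312763
n 32 56 691 z crm 0.04779139999108728 circle [0.56354358 0.00999704] 53.9940299987793 org [ 0.53171708 -0.00687909] yel [0.55061271 0.0083483 ]
org ang -152.06505533273014 lobe phase 3.4097664994710257 (mod 51.43) yel ang -172.7337663072021
```

View pics/c3.png

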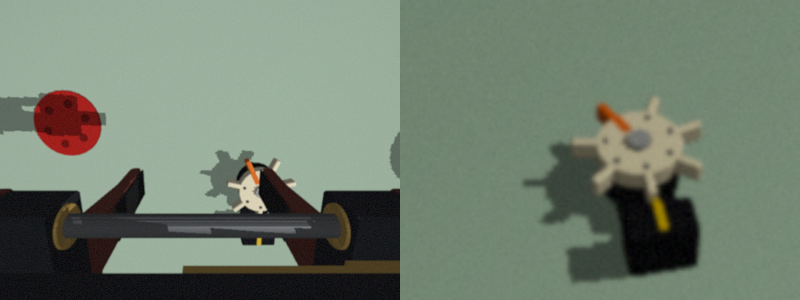

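The moves were refused because the turn was missing, so the wheel is still untouched. Sending them again with the turn included.

>>> {"api": "drive_tool", "payload": {
  "rows": [
    {"xyz": [0, 0, -0.026], "turn": 0},
    {"xyz": [0, 0, -0.026], "turn": 0},
    {"xyz": [0, 0, -0.026], "turn": 0},
    {"xyz": [0, 0, -0.026], "turn": 0},
    {"xyz": [0, 0, -0.026], "turn": 0},
    {"xyz": [0, 0, -0.026], "turn": 0},
    {"xyz": [0, 0, -0.026], "turn": 0},
    {"xyz": [0, 0, -0.026], "turn": 0},
    {"xyz": [0, 0, -0.026], "turn": 0},
    {"xyz": [0, 0, -0.026], "turn": 0},
    {"xyz": [0, 0, 0], "turn": 0},
    {"xyz": [0, 0, 0], "turn": 0}
  ]
}}

```text
clock: 3.3
tcp_pos: [0.4745, -0.0859, 0.0411]
tool_rot: [3.141, -0.002, -3.088]
force: [-1.0, 0.7, 1.0]
finger_gap: 0.997
grip_force: 0.0
```

>>> {"api": "drive_tool", "payload": {
  "rows": [
    {"xyz": [0.01, 0.0005, 0], "turn": 0},
    {"xyz": [0.01, 0.0005, 0], "turn": 0},
    {"xyz": [0.01, 0.0005, 0], "turn": 0},
    {"xyz": [0.01, 0.0005, 0], "turn": 0},
    {"xyz": [0.01, 0.0005, 0], "turn": 0},
    {"xyz": [0, 0, 0], "turn": 0},
    {"xyz": [0, 0, 0], "turn": 0}
  ]
}}

```text
clock: 3.88
tcp_pos: [0.5133, -0.0853, 0.0415]
tool_rot: [3.141, -0.001, -3.09]
force: [0.1, -1.1, -0.2]
finger_gap: 1.0
grip_force: 0.0
```

Run:
```python
import h;from h import *
h.WC0=np.array([.56,.011])
s=manip.observe(); print(s['clock'],s['tcp_pos'],s['tool_rot'],s['force'])
for n in ['wrist','scene']:
    C,im,d=shot(n,n+'4')
    try: wheel(C,im,d)
    except Exception as e: print(n,e)
a=cv2.imread('pics/wrist4.png'); b=cv2.imread('pics/scene4.png')
cv2.imwrite('pics/c4.png',np.hstack([cv2.resize(a,(400,300)),cv2.resize(b[180:300,230:390],(400,300))]))
```

```text
3.8833 [ 0.51328544 -0.08528911  0.04153625] [ 3.14146300e+00 -5.24665477e-04 -3.08959842e+00] [ 0.13075403 -1.0847273  -0.23940708]
n 98 0 1414 z crm 0.04671341374046967 circle [ 0.53614502 -0.01951264] 31.591291427612305 org [ 0.51224971 -0.0144078 ] yel None
org ang 167.94097121165288 lobe phase nan (mod 51.43) yel ang None
n 36 58 721 z crm 0.04774769577572387 circle [0.56262018 0.00948486] 54.95563507080078 org [ 0.53094978 -0.00793119] yel [0.60140215 0.00566926]
org ang -151.19291148191795 lobe phase 3.7812744496181527 (mod 51.43) yel ang -5.619020312785708h.py:37: RuntimeWarning: Mean of empty slice.
  ph=np.degrees(np.angle(np.exp(7j*np.radians(an)).mean()))/7
  ret = ret.dtype.type(ret / rcount)
```

View pics/c4.png

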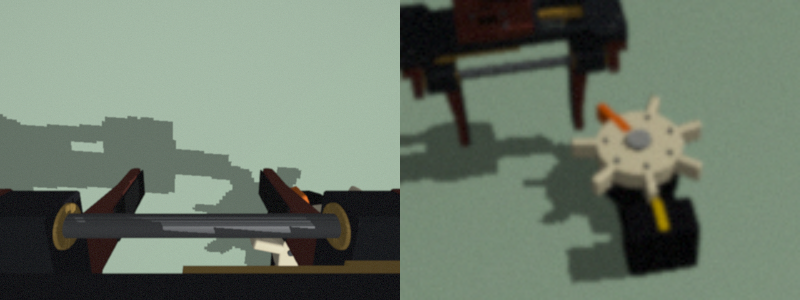

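The finger stands beside the orange lobe: in the scene crop its tip is at (578,128) and the lobe at (603,110). I'll push gently to short of half a click and check contact.

>>> {"api": "drive_tool", "payload": {
  "rows": [
    {"xyz": [-0.0003, 0.005, 0], "turn": 0},
    {"xyz": [-0.0003, 0.005, 0], "turn": 0},
    {"xyz": [-0.0003, 0.005, 0], "turn": 0},
    {"xyz": [-0.0003, 0.005, 0], "turn": 0},
    {"xyz": [-0.0003, 0.005, 0], "turn": 0},
    {"xyz": [-0.0003, 0.005, 0], "turn": 0},
    {"xyz": [0, 0, 0], "turn": 0}
  ]
}}

```text
clock: 4.57
tcp_pos: [0.5115, -0.062, 0.0416]
tool_rot: [3.141, 0.0, -3.089]
force: [-0.6, -0.2, -0.3]
finger_gap: 0.998
grip_force: 0.0
```

```bash
cat > look.py <<'E'
import sys;import h;from h import *
h.WC0=np.array([.56,.011]); k=sys.argv[1]
s=manip.observe(); print(s['clock'],s['tcp_pos'],s['force'])
C,im,d=shot('scene','s'+k); wheel(C,im,d)
cv2.imwrite(f'pics/c{k}.png',cv2.resize(im[180:300,230:390,::-1],(480,360)))
E
python3 look.py 5
```

```text
4.5667 [ 0.5114739  -0.06196526  0.04160244] [-0.55335171 -0.16206621 -0.25248385]
n 33 58 733 z crm 0.047602613547288807 circle [0.56465967 0.01142077] 54.84312438964844 org [0.52812787 0.00101913] yel [0.60115508 0.01021847]
org ang -164.10684747909582 lobe phase -11.472991884071991 (mod 51.43) yel ang -1.8868556329520494
```

The wheel followed by about 15°, as predicted. Another 12 mm takes it past half a click, then I withdraw radially.

>>> {"api": "drive_tool", "payload": {
  "rows": [
    {"xyz": [-0.0002, 0.004, 0], "turn": 0},
    {"xyz": [-0.0002, 0.004, 0], "turn": 0},
    {"xyz": [-0.0002, 0.004, 0], "turn": 0},
    {"xyz": [-0.0002, 0.004, 0], "turn": 0},
    {"xyz": [0, 0, 0], "turn": 0},
    {"xyz": [0, 0, 0], "turn": 0},
    {"xyz": [-0.01, -0.0005, 0], "turn": 0},
    {"xyz": [-0.01, -0.0005, 0], "turn": 0},
    {"xyz": [-0.01, -0.0005, 0], "turn": 0},
    {"xyz": [0, 0, 0], "turn": 0},
    {"xyz": [0, 0, 0], "turn": 0}
  ]
}}

```text
clock: 5.53
tcp_pos: [0.4881, -0.052, 0.0418]
tool_rot: [-3.142, 0.001, -3.09]
force: [0.5, 0.2, -0.5]
finger_gap: 0.999
grip_force: 0.0
```

```bash
python3 look.py 6
```

```text
5.5333 [ 0.48808612 -0.05202395  0.04180541] [ 0.54760317  0.21954576 -0.49468636]
n 35 59 737 z crm 0.04768371899447671 circle [0.56464868 0.01003708] 55.089664459228516 org [0.52774946 0.00965993] yel [0.59303278 0.01168834]
org ang -179.41440103338246 lobe phase -24.978730219353285 (mod 51.43) yel ang 3.3294532731748285
```

View pics/c6.png

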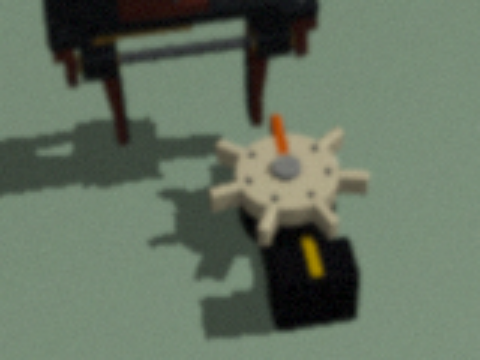

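The picture shows the orange lobe at (280,135), about half a click on, with the finger withdrawn. I'll wait and see which way it settles.

>>> {"api": "drive_tool", "payload": {
  "rows": [
    {"xyz": [0, 0, 0], "turn": 0},
    {"xyz": [0, 0, 0], "turn": 0},
    {"xyz": [0, 0, 0], "turn": 0},
    {"xyz": [0, 0, 0], "turn": 0},
    {"xyz": [0, 0, 0], "turn": 0},
    {"xyz": [0, 0, 0], "turn": 0}
  ]
}}

```text
clock: 6.08
tcp_pos: [0.4885, -0.0519, 0.0416]
tool_rot: [3.142, -0.0, -3.09]
force: [0.5, 0.4, -0.4]
finger_gap: 1.0
grip_force: 0.0
```

```bash
python3 look.py 7
```

```text
6.0833 [ 0.48849918 -0.05190277  0.04155444] [ 0.54791723  0.41470966 -0.41233451]
n 33 57 723 z crm 0.04765308192546534 circle [0.56536316 0.0091193 ] 54.85866165161133 org [0.52744707 0.0094732 ] yel [0.61117625 0.01302753]
org ang 179.46523338540305 lobe phase -24.91323992153708 (mod 51.43) yel ang 4.87599152430377
```

It sits near the half-click crest, held by friction. I'll re-enter behind the lobe and push about 6 mm further.

>>> {"api": "drive_tool", "payload": {
  "rows": [
    {"xyz": [0.0003, -0.006, 0], "turn": 0},
    {"xyz": [0.0003, -0.006, 0], "turn": 0},
    {"xyz": [0, 0, 0], "turn": 0},
    {"xyz": [0.01, 0.0005, 0], "turn": 0},
    {"xyz": [0.01, 0.0005, 0], "turn": 0},
    {"xyz": [0.01, 0.0005, 0], "turn": 0},
    {"xyz": [-0.0002, 0.004, 0], "turn": 0},
    {"xyz": [-0.0002, 0.004, 0], "turn": 0},
    {"xyz": [-0.0002, 0.004, 0], "turn": 0},
    {"xyz": [-0.0002, 0.004, 0], "turn": 0},
    {"xyz": [-0.0002, 0.004, 0], "turn": 0},
    {"xyz": [0, 0, 0], "turn": 0}
  ]
}}

```text
clock: 7.13
tcp_pos: [0.5105, -0.0441, 0.0416]
tool_rot: [3.141, -0.0, -3.089]
force: [-0.4, -0.2, 0.0]
finger_gap: 0.999
grip_force: 0.0
```

>>> {"api": "drive_tool", "payload": {
  "rows": [
    {"xyz": [0, 0, 0], "turn": 0},
    {"xyz": [-0.01, -0.0005, 0], "turn": 0},
    {"xyz": [-0.01, -0.0005, 0], "turn": 0},
    {"xyz": [-0.01, -0.0005, 0], "turn": 0},
    {"xyz": [0, 0, 0], "turn": 0},
    {"xyz": [0, 0, 0], "turn": 0},
    {"xyz": [0, 0, 0], "turn": 0}
  ]
}}

```text
clock: 7.72
tcp_pos: [0.4882, -0.046, 0.0418]
tool_rot: [-3.142, 0.001, -3.09]
force: [0.3, -0.1, 0.7]
finger_gap: 1.002
grip_force: 0.0
```

```bash
python3 look.py 8
```

```text
7.7167 [ 0.488192   -0.04601187  0.04183963] [ 0.2842204  -0.1259611   0.66572666]
n 36 60 736 z crm 0.04772988879116853 circle [0.56339545 0.01032646] 54.52201461791992 org [0.52750759 0.01461274] yel [0.58960696 0.01266811]
org ang 173.18910774290717 lobe phase 18.03182605634291 (mod 51.43) yel ang 5.105071836631386
```

>>> {"api": "drive_tool", "payload": {
  "rows": [
    {"xyz": [-0.02, 0, 0], "turn": 0},
    {"xyz": [0, 0, 0], "turn": 0},
    {"xyz": [0, 0, 0], "turn": 0},
    {"xyz": [0, 0, 0], "turn": 0},
    {"xyz": [0, 0, 0], "turn": 0},
    {"xyz": [0, 0, 0], "turn": 0},
    {"xyz": [0, 0, 0], "turn": 0},
    {"xyz": [0, 0, 0], "turn": 0}
  ]
}}

```text
clock: 8.43
tcp_pos: [0.4733, -0.0459, 0.0416]
tool_rot: [3.142, -0.0, -3.09]
force: [-0.2, 0.4, 0.1]
finger_gap: 1.001
grip_force: 0.0
```

```bash
python3 look.py 9
```

```text
8.4333 [ 0.47333962 -0.04591319  0.04158664] [-0.18122261  0.44442344  0.09570882]
n 35 59 729 z crm 0.04765830431092783 circle [0.5638219 0.0104669] 54.9277229309082 org [0.52701566 0.01462517] yel [0.60031668 0.01324266]
org ang 173.55420937261837 lobe phase 18.039093301234562 (mod 51.43) yel ang 4.349498529536377
```

View pics/c9.png

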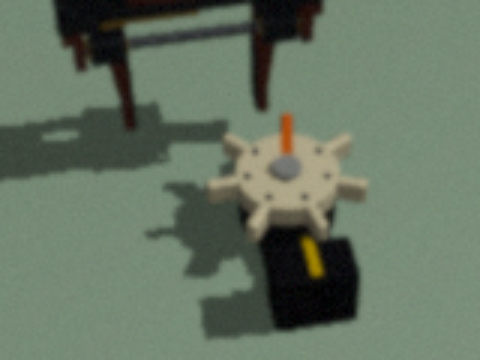

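The wheel stays exactly where it's left, so friction dominates the detent here. I'll carry the lobe further towards the stop.

>>> {"api": "drive_tool", "payload": {
  "rows": [
    {"xyz": [0, -0.009, 0], "turn": 0},
    {"xyz": [0, 0, 0], "turn": 0},
    {"xyz": [0.0125, 0.0006, 0], "turn": 0},
    {"xyz": [0.0125, 0.0006, 0], "turn": 0},
    {"xyz": [0.0125, 0.0006, 0], "turn": 0},
    {"xyz": [0.0125, 0.0006, 0], "turn": 0},
    {"xyz": [-0.0002, 0.004, 0], "turn": 0},
    {"xyz": [-0.0002, 0.004, 0], "turn": 0},
    {"xyz": [-0.0002, 0.004, 0], "turn": 0},
    {"xyz": [-0.0002, 0.004, 0], "turn": 0},
    {"xyz": [0, 0, 0], "turn": 0},
    {"xyz": [0, 0, 0], "turn": 0}
  ]
}}

```text
clock: 9.48
tcp_pos: [0.5098, -0.0386, 0.0417]
tool_rot: [-3.142, 0.0, -3.089]
force: [-0.8, -0.3, -0.1]
finger_gap: 1.005
grip_force: 0.0
```

```bash
python3 look.py 10
```

```text
9.4833 [ 0.50982014 -0.03862989  0.04171188] [-0.79463071 -0.30599875 -0.12318987]
n 35 59 724 z crm 0.04770705088817652 circle [0.56339154 0.01015403] 54.813987731933594 org [0.52868613 0.02082567] yel [0.61450023 0.01463407]
org ang 162.90774171442362 lobe phase 8.711443562161707 (mod 51.43) yel ang 5.009583155827249
```

Turned 46° so far, in line with the geometry. Another 4 mm should reach the stop.

>>> {"api": "drive_tool", "payload": {
  "rows": [
    {"xyz": [-0.0001, 0.003, 0], "turn": 0},
    {"xyz": [-0.0001, 0.0025, 0], "turn": 0},
    {"xyz": [0, 0, 0], "turn": 0},
    {"xyz": [0, 0, 0], "turn": 0},
    {"xyz": [-0.01, -0.0005, 0], "turn": 0},
    {"xyz": [-0.01, -0.0005, 0], "turn": 0},
    {"xyz": [-0.01, -0.0005, 0], "turn": 0},
    {"xyz": [0, 0, 0], "turn": 0},
    {"xyz": [0, 0, 0], "turn": 0}
  ]
}}

```text
clock: 10.28
tcp_pos: [0.487, -0.036, 0.0418]
tool_rot: [-3.141, 0.0, -3.09]
force: [0.3, 0.5, -0.1]
finger_gap: 1.002
grip_force: 0.0
```

```bash
python3 look.py 11
```

```text
10.2833 [ 0.48699686 -0.03595167  0.04177285] [ 0.3072184   0.46683656 -0.13938682]
n 38 61 718 z crm 0.04774406151587226 circle [0.56418964 0.00998995] 54.18146514892578 org [0.52948892 0.02400271] yel [0.59444189 0.01511243]
org ang 158.01027482636536 lobe phase 3.5676046842719074 (mod 51.43) yel ang 9.610491509955702
```

The phase is back to the starting value (3.57°), so click 1 is seated. Now one full 50 mm stroke for click 2.

>>> {"api": "drive_tool", "payload": {
  "rows": [
    {"xyz": [0.0007, -0.0133, 0], "turn": 0},
    {"xyz": [0.0007, -0.0133, 0], "turn": 0},
    {"xyz": [0.0007, -0.0133, 0], "turn": 0},
    {"xyz": [0.0007, -0.0133, 0], "turn": 0},
    {"xyz": [0.0007, -0.0133, 0], "turn": 0},
    {"xyz": [0, 0, 0], "turn": 0},
    {"xyz": [0.01, 0.0005, 0], "turn": 0},
    {"xyz": [0.01, 0.0005, 0], "turn": 0},
    {"xyz": [0.01, 0.0005, 0], "turn": 0},
    {"xyz": [0, 0, 0], "turn": 0}
  ]
}}

```text
clock: 11.17
tcp_pos: [0.514, -0.0841, 0.0417]
tool_rot: [3.142, 0.001, -3.089]
force: [0.3, -0.0, 0.0]
finger_gap: 1.005
grip_force: 0.0
```

>>> {"api": "drive_tool", "payload": {
  "rows": [
    {"xyz": [-0.0003, 0.006, 0], "turn": 0},
    {"xyz": [-0.0003, 0.006, 0], "turn": 0},
    {"xyz": [-0.0003, 0.006, 0], "turn": 0},
    {"xyz": [-0.0003, 0.006, 0], "turn": 0},
    {"xyz": [-0.0003, 0.006, 0], "turn": 0},
    {"xyz": [-0.0003, 0.006, 0], "turn": 0},
    {"xyz": [-0.0003, 0.006, 0], "turn": 0},
    {"xyz": [-0.0003, 0.006, 0], "turn": 0},
    {"xyz": [-0.0003, 0.006, 0], "turn": 0},
    {"xyz": [-0.0003, 0.006, 0], "turn": 0},
    {"xyz": [0, 0, 0], "turn": 0}
  ]
}}

```text
clock: 12.08
tcp_pos: [0.5105, -0.0384, 0.0418]
tool_rot: [3.141, 0.001, -3.089]
force: [0.0, -0.2, 0.5]
finger_gap: 0.998
grip_force: 0.0
```

```bash
python3 look.py 12
```

```text
12.0833 [ 0.51051233 -0.03842748  0.04177146] [ 0.01177278 -0.17578546  0.47618789]
n 59 56 752 z crm 0.0477208692135452 circle [0.56326202 0.01018822] 54.935752868652344 org [0.55088834 0.04688717] yel [0.61737544 0.01489822]
org ang 108.6324178423326 lobe phase 9.0452793485179 (mod 51.43) yel ang 4.974449425437555
```

>>> {"api": "drive_tool", "payload": {
  "rows": [
    {"xyz": [-0.0001, 0.003, 0], "turn": 0},
    {"xyz": [-0.0001, 0.0026, 0], "turn": 0},
    {"xyz": [0, 0, 0], "turn": 0},
    {"xyz": [0, 0, 0], "turn": 0},
    {"xyz": [-0.01, -0.0005, 0], "turn": 0},
    {"xyz": [-0.01, -0.0005, 0], "turn": 0},
    {"xyz": [-0.01, -0.0005, 0], "turn": 0},
    {"xyz": [0, 0, 0], "turn": 0},
    {"xyz": [0, 0, 0], "turn": 0}
  ]
}}

```text
clock: 12.88
tcp_pos: [0.4872, -0.0367, 0.0418]
tool_rot: [-3.141, 0.001, -3.09]
force: [0.5, 0.6, -0.8]
finger_gap: 1.001
grip_force: 0.0
```

```bash
python3 look.py 13
```

```text
12.8833 [ 0.48723931 -0.03668226  0.04178652] [ 0.47123825  0.59621638 -0.75798772]
n 64 57 741 z crm 0.047668891016932245 circle [0.56354358 0.00999704] 53.9940299987793 org [0.55521374 0.04810491] yel [0.61075707 0.0152528 ]
org ang 102.33010661521593 lobe phase 2.507306542507225 (mod 51.43) yel ang 6.351958563018162
```

Click 2 is in, with the orange lobe at about 102°, one-and-a-bit lobes before it's due. Now click 3.

>>> {"api": "drive_tool", "payload": {
  "rows": [
    {"xyz": [0.0007, -0.0133, 0], "turn": 0},
    {"xyz": [0.0007, -0.0133, 0], "turn": 0},
    {"xyz": [0.0007, -0.0133, 0], "turn": 0},
    {"xyz": [0.0007, -0.0133, 0], "turn": 0},
    {"xyz": [0.0007, -0.0133, 0], "turn": 0},
    {"xyz": [0, 0, 0], "turn": 0},
    {"xyz": [0.01, 0.0005, 0], "turn": 0},
    {"xyz": [0.01, 0.0005, 0], "turn": 0},
    {"xyz": [0.01, 0.0005, 0], "turn": 0},
    {"xyz": [0, 0, 0], "turn": 0}
  ]
}}

```text
clock: 13.77
tcp_pos: [0.5143, -0.0848, 0.0417]
tool_rot: [3.141, 0.001, -3.089]
force: [0.2, 0.7, -1.1]
finger_gap: 0.999
grip_force: 0.0
```

>>> {"api": "drive_tool", "payload": {
  "rows": [
    {"xyz": [-0.0003, 0.006, 0], "turn": 0},
    {"xyz": [-0.0003, 0.006, 0], "turn": 0},
    {"xyz": [-0.0003, 0.006, 0], "turn": 0},
    {"xyz": [-0.0003, 0.006, 0], "turn": 0},
    {"xyz": [-0.0003, 0.006, 0], "turn": 0},
    {"xyz": [-0.0003, 0.006, 0], "turn": 0},
    {"xyz": [-0.0003, 0.006, 0], "turn": 0},
    {"xyz": [-0.0003, 0.006, 0], "turn": 0},
    {"xyz": [-0.0003, 0.006, 0], "turn": 0},
    {"xyz": [-0.0003, 0.006, 0], "turn": 0},
    {"xyz": [0, 0, 0], "turn": 0}
  ]
}}

```text
clock: 14.68
tcp_pos: [0.5107, -0.0391, 0.0418]
tool_rot: [3.141, 0.001, -3.089]
force: [-0.1, 0.6, -0.4]
finger_gap: 0.999
grip_force: 0.0
```

```bash
python3 look.py 14
```

```text
14.6833 [ 0.51073117 -0.03909319  0.0417772 ] [-0.10297336  0.60025692 -0.43206498]
n 49 56 726 z crm 0.04766897543665502 circle [0.56575885 0.01023409] 54.32304382324219 org [0.5807685  0.04286996] yel [0.6133853  0.01478347]
org ang 65.30169767750219 lobe phase 10.78759154438049 (mod 51.43) yel ang 5.4564598297216715
```

```bash
cat > ph.py <<'E'
import sys;import h;from h import *
h.WC0=np.array([.56,.011])
def ph(n,name,c):
    z=np.load(f'pics/{name}.npz'); im,d=z['im'],z['d']; C=cam(n); P=xyzmap(C,d)
    hsv=cv2.cvtColor(im,cv2.COLOR_RGB2HSV); H,S,V=[hsv[...,i].astype(int) for i in range(3)]
    near=(abs(P[...,0]-.56)<.09)&(abs(P[...,1]-.011)<.09)
    m=near&(((H>8)&(H<30)&(S<130)&(V>140))|((H<14)&(S>170)&(V>110)))&(P[...,2]>.040)
    v,u=np.nonzero(m); q=np.array([atz(C,a,b,.048)[:2] for a,b in zip(u,v)])-c
    r=np.hypot(*q.T); k=(r>.040)&(r<.058); a=np.arctan2(q[k,1],q[k,0])
    return np.degrees(np.angle(np.exp(7j*a).mean()))/7
for n in sys.argv[1:]: print(n,ph('scene',n,np.array([.5638,.0102])))
E
python3 ph.py scene1 scene3 scene4 s11 s12 s13 s14
```

```text
scene1 3.6305984529152338
scene3 3.440001689449877
scene4 3.677526065408695
s11 3.5818674818148906
s12 9.36020161670045
s13 3.150187418176862
s14 10.617924458733906
```

Fixed-centre measurement: stop at 3.6°, now 10.6°, so 4.7 mm more seats click 3. Then I'll take the finger off well clear.

>>> {"api": "drive_tool", "payload": {
  "rows": [
    {"xyz": [-0.0001, 0.0033, 0], "turn": 0},
    {"xyz": [-0.0001, 0.003, 0], "turn": 0},
    {"xyz": [0, 0, 0], "turn": 0},
    {"xyz": [0, 0, 0], "turn": 0},
    {"xyz": [-0.01, -0.0005, 0], "turn": 0},
    {"xyz": [-0.01, -0.0005, 0], "turn": 0},
    {"xyz": [-0.01, -0.0005, 0], "turn": 0},
    {"xyz": [0, 0, 0], "turn": 0},
    {"xyz": [0, 0, 0], "turn": 0}
  ]
}}

```text
clock: 15.48
tcp_pos: [0.4875, -0.0368, 0.0418]
tool_rot: [-3.141, 0.001, -3.09]
force: [0.6, 0.2, -0.2]
finger_gap: 0.999
grip_force: 0.0
```

```bash
python3 look.py 15; python3 ph.py s15
```

```text
15.4833 [ 0.48746431 -0.03681763  0.04178487] [ 0.59543745  0.16389155 -0.15495314]
n 50 58 723 z crm 0.04768051725809739 circle [0.56525    0.01145975] 55.761653900146484 org [0.58526203 0.04113214] yel [0.60127103 0.01511976]
org ang 56.00298453352975 lobe phase 3.196431211600033 (mod 51.43) yel ang 5.801781803585368
s15 3.354138948574687
```

View pics/c15.png

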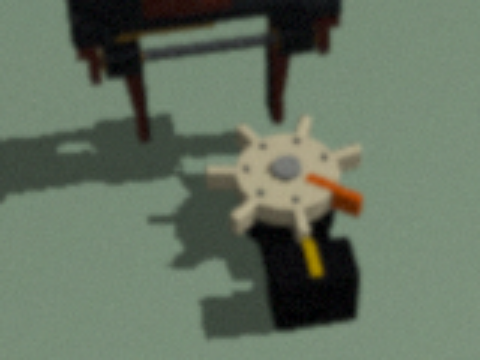

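The orange lobe at (335,193) is one lobe before the pointer, a cream lobe points at the yellow stripe (310,250), and the finger is off. I'll let the wheel sit still for 2 s.

>>> {"api": "drive_tool", "payload": {
  "rows": [
    {"xyz": [0, 0, 0], "turn": 0},
    {"xyz": [0, 0, 0], "turn": 0},
    {"xyz": [0, 0, 0], "turn": 0},
    {"xyz": [0, 0, 0], "turn": 0},
    {"xyz": [0, 0, 0], "turn": 0},
    {"xyz": [0, 0, 0], "turn": 0},
    {"xyz": [0, 0, 0], "turn": 0},
    {"xyz": [0, 0, 0], "turn": 0},
    {"xyz": [0, 0, 0], "turn": 0},
    {"xyz": [0, 0, 0], "turn": 0},
    {"xyz": [0, 0, 0], "turn": 0},
    {"xyz": [0, 0, 0], "turn": 0}
  ]
}}

```text
clock: 16.53
tcp_pos: [0.4879, -0.0367, 0.0417]
tool_rot: [-3.142, 0.0, -3.09]
force: [0.5, -0.4, -0.4]
finger_gap: 1.001
grip_force: 0.0
```

>>> {"api": "drive_tool", "payload": {
  "rows": [
    {"xyz": [0, 0, 0], "turn": 0},
    {"xyz": [0, 0, 0], "turn": 0},
    {"xyz": [0, 0, 0], "turn": 0},
    {"xyz": [0, 0, 0], "turn": 0},
    {"xyz": [0, 0, 0], "turn": 0},
    {"xyz": [0, 0, 0], "turn": 0},
    {"xyz": [0, 0, 0], "turn": 0},
    {"xyz": [0, 0, 0], "turn": 0},
    {"xyz": [0, 0, 0], "turn": 0},
    {"xyz": [0, 0, 0], "turn": 0},
    {"xyz": [0, 0, 0], "turn": 0},
    {"xyz": [0, 0, 0], "turn": 0}
  ]
}}

```text
clock: 17.53
tcp_pos: [0.4879, -0.0367, 0.0416]
tool_rot: [-3.142, -0.0, -3.09]
force: [-0.3, -0.5, -0.4]
finger_gap: 1.001
grip_force: 0.0
```

```bash
python3 look.py 16; python3 ph.py s16
```

```text
17.5333 [ 0.48786346 -0.03670641  0.04160411] [-0.30247121 -0.48513893 -0.42435257]
n 49 54 721 z crm 0.047655111447999034 circle [0.56525    0.01145975] 55.761653900146484 org [0.58550909 0.04130425] yel [0.61416892 0.01459088]
org ang 55.830494424404606 lobe phase 3.2493241570168614 (mod 51.43) yel ang 3.6623114486925856
s16 3.3616472411499934
```

Still and seated. Now the last click.

>>> {"api": "drive_tool", "payload": {
  "rows": [
    {"xyz": [0.0007, -0.0133, 0], "turn": 0},
    {"xyz": [0.0007, -0.0133, 0], "turn": 0},
    {"xyz": [0.0007, -0.0133, 0], "turn": 0},
    {"xyz": [0.0007, -0.0133, 0], "turn": 0},
    {"xyz": [0.0007, -0.0133, 0], "turn": 0},
    {"xyz": [0, 0, 0], "turn": 0},
    {"xyz": [0.01, 0.0005, 0], "turn": 0},
    {"xyz": [0.01, 0.0005, 0], "turn": 0},
    {"xyz": [0.01, 0.0005, 0], "turn": 0},
    {"xyz": [0, 0, 0], "turn": 0}
  ]
}}

```text
clock: 18.42
tcp_pos: [0.5145, -0.0849, 0.0417]
tool_rot: [3.141, 0.001, -3.089]
force: [0.2, -0.5, -0.5]
finger_gap: 1.001
grip_force: 0.0
```

>>> {"api": "drive_tool", "payload": {
  "rows": [
    {"xyz": [-0.0003, 0.006, 0], "turn": 0},
    {"xyz": [-0.0003, 0.006, 0], "turn": 0},
    {"xyz": [-0.0003, 0.006, 0], "turn": 0},
    {"xyz": [-0.0003, 0.006, 0], "turn": 0},
    {"xyz": [-0.0003, 0.006, 0], "turn": 0},
    {"xyz": [-0.0003, 0.006, 0], "turn": 0},
    {"xyz": [-0.0003, 0.006, 0], "turn": 0},
    {"xyz": [-0.0003, 0.006, 0], "turn": 0},
    {"xyz": [-0.0003, 0.006, 0], "turn": 0},
    {"xyz": [-0.0003, 0.006, 0], "turn": 0},
    {"xyz": [0, 0, 0], "turn": 0}
  ]
}}

```text
clock: 19.33
tcp_pos: [0.511, -0.0393, 0.0418]
tool_rot: [3.141, 0.001, -3.089]
force: [1.0, 0.5, 0.2]
finger_gap: 1.0
grip_force: 0.0
```

```bash
python3 look.py 17; python3 ph.py s17
```

```text
19.3333 [ 0.51096252 -0.03925044  0.04177259] [0.97986933 0.46738927 0.19302412]
n 55 60 724 z crm 0.04772048012929964 circle [0.5664071  0.01068646] 54.82558059692383 org [0.59971084 0.01697367] yel [0.61049963 0.01499406]
org ang 10.690699486364434 lobe phase 10.800923525597543 (mod 51.43) yel ang 5.579779756843714
s17 10.728213328694908
```

>>> {"api": "drive_tool", "payload": {
  "rows": [
    {"xyz": [-0.0001, 0.0033, 0], "turn": 0},
    {"xyz": [-0.0001, 0.0029, 0], "turn": 0},
    {"xyz": [0, 0, 0], "turn": 0},
    {"xyz": [0, 0, 0], "turn": 0},
    {"xyz": [-0.01, -0.0005, 0], "turn": 0},
    {"xyz": [-0.01, -0.0005, 0], "turn": 0},
    {"xyz": [-0.01, -0.0005, 0], "turn": 0},
    {"xyz": [-0.01, -0.0005, 0], "turn": 0},
    {"xyz": [-0.01, 0, 0], "turn": 0},
    {"xyz": [0, 0, 0], "turn": 0},
    {"xyz": [0, 0, 0], "turn": 0}
  ]
}}

```text
clock: 20.3
tcp_pos: [0.4728, -0.0374, 0.0419]
tool_rot: [-3.141, 0.001, -3.09]
force: [-0.4, 0.7, 0.6]
finger_gap: 1.0
grip_force: 0.0
```

```bash
python3 look.py 18; python3 ph.py s18
```

```text
20.3 [ 0.47283007 -0.03735919  0.04186003] [-0.44567141  0.65236483  0.61886692]
n 53 56 721 z crm 0.04766318997401081 circle [0.56486896 0.01008953] 54.76692581176758 org [0.60011891 0.01242341] yel [0.6086035  0.01515132]
org ang 3.7879897358202372 lobe phase 3.6198267780991045 (mod 51.43) yel ang 6.6019795374272485
s18 3.625709158231733
```

View pics/c18.png

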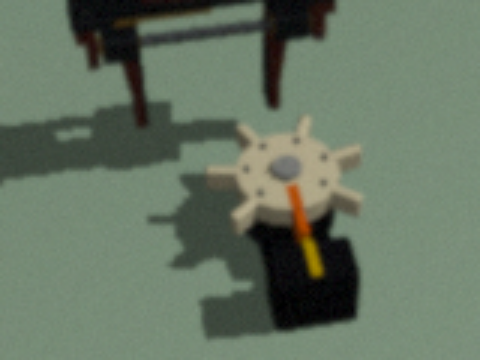

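The orange lobe (300,215) is in line with the yellow pointer (313,258), its phase of 3.63° equals the starting stop, and the finger is clear. I'll rise a little, confirm it holds, and hand in.

>>> {"api": "drive_tool", "payload": {
  "rows": [
    {"xyz": [0, 0, 0.02], "turn": 0},
    {"xyz": [0, 0, 0.02], "turn": 0},
    {"xyz": [0, 0, 0.02], "turn": 0},
    {"xyz": [0, 0, 0.02], "turn": 0},
    {"xyz": [0, 0, 0.02], "turn": 0},
    {"xyz": [0, 0, 0.02], "turn": 0},
    {"xyz": [0, 0, 0], "turn": 0},
    {"xyz": [0, 0, 0], "turn": 0},
    {"xyz": [0, 0, 0], "turn": 0}
  ]
}}

```text
clock: 21.1
tcp_pos: [0.4729, -0.0372, 0.1306]
tool_rot: [3.141, -0.001, -3.09]
force: [-0.7, -0.2, 0.1]
finger_gap: 0.999
grip_force: 0.0
```

```bash
python3 look.py 19; python3 ph.py s19; python3 -c "
from bench import manip; print(manip.sign_off())"
```

```text
21.1 [ 0.47294601 -0.03724543  0.13063552] [-0.65251887 -0.22602654  0.09912783]
n 54 57 720 z crm 0.047806466438081584 circle [0.56486896 0.01008953] 54.76692581176758 org [0.60000475 0.01228517] yel [0.58481785 0.0166656 ]
org ang 3.575768129681124 lobe phase 3.5539909862827175 (mod 51.43) yel ang 18.244591118384072
s19 3.6212431249497063
the job is handed in; nothing more can be done
None
```

The orange lobe is at the yellow pointer after four clockwise clicks, with a 2 s rest finger-off one click short; the wheel never visibly snapped, so I pushed each click to its stop by camera, kept clear of the other items, and handed in at 21 s.

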